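# Build the two counter displays in a nutrition shop

## Robot

A 6-joint arm with a two-finger parallel gripper is mounted at the origin on the work surface. World frame = base frame: x ahead of the robot, y to its left, z up, the work surface at z = 0. Lengths are in m, angles in rad, forces in N, time in s.
With the tool pointing down it reaches from about 0.25 to 0.725 m from the base axis. Payload 4 kg.
Tool frame: the origin (TCP) lies on the centre line of the jaws, within the pads' length; the fingertips stand 11 mm ahead of it and the grasp point (between the pads) lies 8 mm behind it (bot.nose_length is the distance from the TCP to the fingertips, in m); z points along the fingers, y is the line along which they close (so a half turn about z gives the same grasp; the last joint's range is limited). The gripper opens to 85 mm and grips with 20 to 120 N. Pads are 22 mm wide; open, the fingers measure 114 mm over their backs; the gripper's body (76 mm by 85 mm) begins 54 mm behind the grasp point. The pads swing forward as they close: fully open they stand 13 mm farther back than shut.
Start: joints at [-1.143, 0.241, 0.005, 1.335, 0, 1.571], TCP at [0.207, -0.455, 0.242] pointing down, gripper open.
Joint ranges: [-2.72, 2.72], [-1.05, 1.87], [-1.09, 1.28], [-1.99, 2.15], [-1.42, 1.44], [-3.14, 3.14]. Speed limits (rad/s): [2.79, 2.79, 3.14, 3.14, 3.14, 3.14].

## Interface

Orientations are given as a rotation vector (axis times angle).
In Python, from cell import bot gives the robot as it stands.
- The arm moves only by the tool step_arm, never from a script. Its argument "moves" is a list of rows, each a list of 7 numbers: the shift along the tool's x, y, z in cm, then the turn, a rotation vector about the tool's x, y, z in degrees, then the opening, from 0 (shut) to 1 (fully open). In form: [[dx, dy, dz, ax, ay, az, jaw], ...]. A call has 1 to 20 rows; each row shifts and turns the commanded pose from where the row before left it, along the tool's axes as they then stand; what a row does not reach is not made up. A row lasts 1/8 s, in which the tool goes at most 62.5 mm and 10.7 degrees, less where a joint would pass 70% of its speed; a pose out of reach is approached as far as the arm can. A call with a gripper value outside its range is refused whole. The fingers move at their own pace and stop on an object; "newtons" is the grip in N (left out, the last holds). Time passes only in rows, so rows that do not move let the fingers close. It gives the time, the measured TCP pose, the force, the opening and the grip force at its end, in the units of the state.
- bot.sense(): the state, without advancing time (a new reading comes with each control period).
- bot.grab_frame(name): name is "side" or "top" or "wrist"; returns a dict with "image" (384x512x3 uint8, blue, green, red), "range_z" (384x512 float32, m along the optical axis (not along the pixel's ray), 0 where there is no reading), "intrinsics" (3x3 intrinsics, pixels), "dist" ([k1, k2, p1, p2, k3] as OpenCV has them; the pictures are not rectified), "world_to_cam" (4x4, takes a point from world to camera coordinates). Camera axes: x right, y down, z forward; pixel columns grow to the right and rows downward; lengths in m; the calibration is good to about 2 mm. A picture is of the moment at which its call begins.
- bot.job_done(): hands the job in; it is judged then, once.
Trained networks look in a picture, given as the dict that the camera call returned (one of the last four; its "shot" number tells which), for a name from the list of things; names that differ only in an ending like _2 or _b are one class to them, and where a whole thing is asked for, a point or a joint stands for the part that bears it (a point fixed in the world has none). Each returns a list of dicts, best first, with "confidence" (0 to 1); they miss things now and then, are a little off and sometimes report something else, mostly with a low value. They report only what shows in the picture. A call takes as long as a camera call. They do not tell look-alikes from the thing itself.
- bot.silhouettes(picture, name): "mask" (384x512 bool, what is visible of it) and "point" ([column, row] in pixels, amid what is visible of it).
The state is a dict: "clock": time; "joints": joint angles; "qvel": joint speeds; "effort": joint torques, N m; "eef_pos": TCP position; "orientation": TCP orientation; "wrist_force": force on the tool from outside, world axes, zero at the start; "moment": the same for the moment, N m; "grip_width": finger opening in m; "gripper_force": force on a finger pad.
Only numpy, scipy, OpenCV 4.12 (cv2) and the standard library are available. Lean on these libraries where they do the work, as an engineer would, in place of code of your own. Each camera call takes 0.05 s, during which the arm holds its last target. There are 200 camera calls.

## Task

Build up the two counter displays: on the round wooden stand stack the three round tubs in order of size, the large one at the bottom, then the medium one, and the small one on top; on the square wooden stand lay the flat carton, squared up with the stand's edges (either way round), and stand the pill bottle on top of it. Centre each pack on what carries it, never tip a pack over, and leave the tape roll, the mug and the calculator where they are.

Things in the scene. Friction and masses are not known exactly. Their poses are not given: they have to be found in the camera images.
- round_stand: round light-wood disc, 100 mm across, 14 mm high, fixed to the counter; origin at the centre of its underside, z up
- square_stand: square light-wood board, 90 x 90 mm, 14 mm high, fixed to the counter; origin at the centre of its underside, z up, x and y parallel to its edges
- large_tub: white round tub with a flat lid, standing; largest of three: 66 mm across at the lid (top 14 mm), 64 mm below it, 56 mm high; about 160 g; origin at the centre of its underside, z up
- medium_tub: white round tub with a flat lid, standing; middle one of three: 54 mm across at the lid (top 14 mm), 52 mm below it, 48 mm high; about 100 g; origin at the centre of its underside, z up
- small_tub: white round tub with a flat lid, standing; smallest of three: 42 mm across at the lid (top 14 mm), 40 mm below it, 40 mm high; about 60 g; origin at the centre of its underside, z up
- bar_carton: flat closed brown cardboard carton with a white paper sleeve round its middle, lying: 84 mm long (its x) by 60 mm wide (its y) by 32 mm high; about 120 g; origin at the centre of its underside, z up
- pill_bottle: slim white pill bottle, standing: body 40 mm across and 46 mm high, then a 6 mm neck, then a cap 34 mm across and 20 mm high; 72 mm high in all; about 70 g; origin at the centre of its underside, z up
- tape_roll: bystander, to be left alone: roll of clear packing tape lying flat, 92 mm across with a 76 mm hole, 48 mm high; loose; origin at the centre of its underside, z up
- mug: bystander, to be left alone: blue ceramic mug, 74 mm across and 80 mm high, its handle sticking out towards its y; loose; origin at the centre of its underside, z up
- calculator: bystander, to be left alone: black pocket calculator lying flat, 100 mm (its x) by 64 mm by 14 mm; loose; origin at the centre of its underside, z up
Not all that is in view belongs to the job. Several things look just like the bar_carton: the one meant starts nearest to the robot's base. What is shaped like the round_stand but purple is not meant.

How it is judged:
At the end, for the whole second after the job is handed in: Round stand: large, medium, small tub upwards; square stand: carton with edges within 0.2 rad of parallel to the stand's, pill bottle on it. Each centred within 12 mm on what carries it, underside within 4 mm of that top, upright within 0.08 rad, released and at rest (horizontal distance between large_tub and round_stand below 0.012 m and z of large_tub in the frame of round_stand between 0.01 and 0.018 m and angle between each of large_tub, medium_tub, small_tub, bar_carton, pill_bottle's own z axis and vertical below 0.08 rad and linear speed of each of large_tub, medium_tub, small_tub, bar_carton, pill_bottle below 0.02 m/s and angular speed of each of large_tub, medium_tub, small_tub, bar_carton, pill_bottle below 0.2 rad/s and horizontal distance between medium_tub and large_tub below 0.012 m and z of medium_tub in the frame of large_tub between 0.052 and 0.06 m and horizontal distance between small_tub and medium_tub below 0.012 m and z of small_tub in the frame of medium_tub between 0.044 and 0.052 m and horizontal distance between bar_carton and square_stand below 0.012 m and z of bar_carton in the frame of square_stand between 0.01 and 0.018 m and horizontal distance between pill_bottle and bar_carton below 0.012 m and z of pill_bottle in the frame of bar_carton between 0.028 and 0.036 m and (angle between the x axis of bar_carton and the x axis of square_stand, either way round below 0.2 rad or angle between the x axis of bar_carton and the y axis of square_stand, either way round below 0.2 rad)); the robot touches nothing.
It fails at once if the tape roll is pushed more than 25 mm from its place (distance of tape_roll from where it was at the start of the episode above 0.025 m).
It fails at once if the mug is pushed more than 25 mm from its place (distance of mug from where it was at the start of the episode above 0.025 m).
It fails at once if the calculator is pushed more than 25 mm from its place (distance of calculator from where it was at the start of the episode above 0.025 m).
It fails at once if a pack is tipped over (more than 40 degrees) (angle between any of large_tub, medium_tub, small_tub, bar_carton, pill_bottle's own z axis and vertical above 0.7 rad).
It also fails if it takes over 128 s, if anything falls off the work surface, if the arm or the gripper's body presses on something with over 40 N, if the wrist force passes 120 N, or if a joint passes its speed limit or range.

## Working session

There is one attempt and no reset: what is moved stays moved. The work goes in short steps, Python scripts to look and compute and a tool call to move; the robot and the scene stay as the last step left them, time stands still between calls to the robot, and variables do not carry over. Pictures are saved under pics/ and viewed, at most 14 in all, crops included, and the job is handed in when it is done.

Besides the shell and the picture viewer there is one more tool, called after "Request:" by a JSON object that holds its "op" and its "data", one argument or row to a line. step_arm: Moves the arm, as the interface text tells. Its arguments: {"type":"object","properties":{"moves":{"type":"array"},"newtons":{"type":"number"}},"required":["moves"]}

```bash
mkdir -p pics; ls
cat > h.py <<'E'
import numpy as np, cv2
from cell import bot
from scipy.spatial.transform import Rotation as R
def cloud(f):
    K=f["intrinsics"];h,w=f["range_z"].shape
    u,v=np.meshgrid(np.arange(w),np.arange(h))
    p=cv2.undistortPoints(np.stack([u,v],-1).reshape(-1,1,2).astype(np.float64),K,np.array(f["dist"])).reshape(h,w,2)
    z=f["range_z"];c=np.dstack([p[...,0]*z,p[...,1]*z,z])
    T=np.linalg.inv(f["world_to_cam"])
    c=c@T[:3,:3].T+T[:3,3]; c[z<=0]=np.nan
    return c
E
cat > m.py <<'E'
from h import *
fs={n:bot.grab_frame(n) for n in("top","side")}
for n,f in fs.items(): cv2.imwrite(f"pics/{n}0.png",f["image"])
s=bot.sense();print(s["clock"],s["eef_pos"],s["orientation"])
for n,f in fs.items():
  c=cloud(f)
  for k in "round_stand square_stand large_tub medium_tub small_tub bar_carton pill_bottle tape_roll mug calculator".split():
    for d in bot.silhouettes(f,k):
      q=c[d["mask"]];q=q[~np.isnan(q[:,0])]
      if len(q)<20: print(n,k,"few",len(q));continue
      zt=np.percentile(q[:,2],95);t=q[abs(q[:,2]-zt)<.006]
      (cx,cy),(a,b),ang=cv2.minAreaRect((t[:,:2]*1000).astype(np.float32))
      print(n,k,round(d["confidence"],2),np.int32(d["point"]),"zt %.3f rect c %.0f %.0f size %.0f %.0f ang %.0f"%(zt,cx,cy,a,b,ang),"med",np.round(np.median(t,0)[:2]*1000))
E
python3 m.py
```

```text
pics
0.1 [ 0.2072047  -0.45443961  0.2415106 ] [-3.06820209e+00 -6.66439147e-01  5.99111135e-04]
top round_stand 0.88 [235 191] zt 0.017 rect c 628 7 size 96 97 ang 90 med [629.   8.]
top round_stand 0.81 [267 127] zt 0.017 rect c 794 -63 size 97 98 ang 63 med [792. -62.]
top square_stand 0.92 [236 270] zt 0.017 rect c 448 9 size 90 91 ang 22 med [446.   9.]
top large_tub 0.71 [304 195] zt 0.059 rect c 623 -154 size 64 62 ang 90 med [ 623. -155.]
top large_tub 0.25 [118 268] zt 0.051 rect c 449 303 size 50 50 ang 38 med [450. 303.]
top medium_tub 0.9 [118 266] zt 0.051 rect c 449 302 size 49 49 ang 38 med [450. 302.]
top medium_tub 0.63 [363 262] zt 0.018 rect c 461 -296 size 99 63 ang 80 med [ 462. -295.]
top small_tub 0.66 [177 195] zt 0.043 rect c 624 153 size 37 37 ang 88 med [623. 154.]
top bar_carton 0.89 [373 195] zt 0.035 rect c 622 -317 size 60 86 ang 15 med [ 622. -315.]
top bar_carton 0.77 [407 144] zt 0.035 rect c 744 -411 size 86 63 ang 78 med [ 743. -411.]
top bar_carton 0.59 [338 142] zt 0.035 rect c 756 -244 size 85 62 ang 90 med [ 756. -244.]
top pill_bottle 0.87 [11
[... 1062 characters left out ...]
.9 [302 138] zt 0.035 rect c 625 -317 size 60 88 ang 16 med [ 624. -313.]
side bar_carton 0.89 [253 134] zt 0.035 rect c 758 -243 size 62 89 ang 2 med [ 757. -242.]
side bar_carton 0.7 [282 107] zt 0.035 rect c 746 -411 size 88 64 ang 79 med [ 746. -410.]
side pill_bottle 0.64 [189 300] zt 0.073 rect c 609 317 size 29 34 ang 32 med [608. 318.]
side pill_bottle 0.27 [310 240] zt 0.017 rect c 449 10 size 91 92 ang 23 med [449.  12.]
side tape_roll 0.62 [336 199] zt 0.049 rect c 450 -149 size 92 88 ang 27 med [ 444. -140.]
side mug 0.76 [280 274] zt 0.080 rect c 464 161 size 71 73 ang 14 med [462. 164.]
side calculator 0.75 [351 163] zt 0.018 rect c 462 -297 size 104 66 ang 80 med [ 462. -295.]
```

View pics/top0.png

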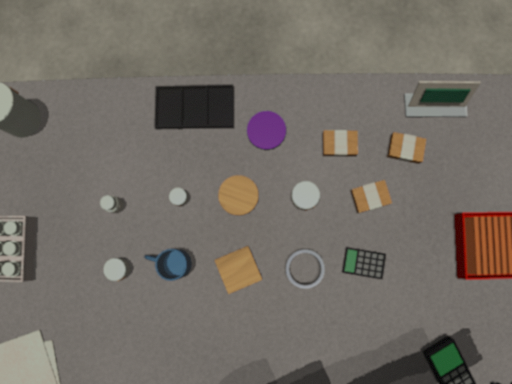

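Run:
```python
from h import *
s=bot.sense();print(s["joints"],R.from_rotvec(s["orientation"]).as_matrix().round(3), bot.nose_length,s["grip_width"])
print([a for a in dir(bot) if a[0]!='_'])
```

```text
[-1.14297128e+00  2.40596689e-01  4.98960284e-03  1.33518883e+00
 -7.60906052e-06  1.57073004e+00] [[ 0.91   0.415 -0.   ]
 [ 0.415 -0.91  -0.   ]
 [-0.     0.    -1.   ]] 0.011 0.08489445994134075
['IKError', 'grab_frame', 'job_done', 'nose_length', 'sense', 'silhouettes']
```

The carton at (372,196) is nearest the base, the round stand is at (238,195), and the purple disc at (267,130) is the decoy. I'll start with the carton.

Request:
{"op": "step_arm", "data": {
  "moves": [
    [4,0.4,0,0,0,0,1],
    [4,0.4,0,0,0,0,1],
    [4,0.4,0,0,0,0,1],
    [4,0.4,0,0,0,0,1],
    [4,0.4,0,0,0,0,1],
    [4,0.4,0,0,0,0,1],
    [4,0.4,0,0,0,0,1],
    [4,0.4,0,0,0,0,1],
    [4,0.5,0,0,0,0,1],
    [4,0.5,0,0,0,0,1],
    [3.5,0.6,0,0,0,0,1],
    [0,0,1,0,0,-10,1],
    [0,0,1,0,0,-10,1],
    [0,0,1,0,0,-10,1],
    [0,0,1,0,0,-10,1],
    [0,0,1,0,0,-10,1],
    [0,0,1,0,0,-10,1],
    [0,0,1,0,0,-10,1],
    [0,0,1,0,0,-10,1]
  ],
  "newtons": 40
}}

```text
clock: 3.48
eef_pos: [0.6231, -0.3181, 0.1617]
orientation: [-1.916, -2.489, 0.0]
wrist_force: [0.8, 0.3, 0.4]
grip_width: 0.0854
gripper_force: 0.0
```

```bash
cat >> h.py <<'E'
def to(x,y,z=None,yaw=None):
    "tool-frame shift in cm (before turning) and turn about tool z in deg, to reach the target in mm / deg"
    s=bot.sense();M=R.from_rotvec(s["orientation"]).as_matrix();p=np.array(s["eef_pos"])
    cy=np.degrees(np.arctan2(M[1,0],M[0,0]))
    t=np.array([x,y,p[2]*1000 if z is None else z])/1000
    d=M.T@(t-p)*100
    a=0 if yaw is None else -((yaw-cy+90)%180-90)
    print("t %.2f p %s yaw %.1f tilt %.4f w %.1fmm F %s grip %.1f | shift cm %s turn %.1f"%(s["clock"],(p*1000).round(1),cy,M[2,2],s["grip_width"]*1000,np.round(s["wrist_force"],1),np.max(s["gripper_force"]),d.round(2),a))
E
python3 -c "
from h import *
to(623,-317,18,105)"
```

```text
t 3.48 p [ 623.1 -318.1  161.7] yaw 104.8 tilt -1.0000 w 85.4mm F [0.8 0.3 0.4] grip 0.0 | shift cm [ 0.11  0.02 14.37] turn -0.2
```

Request:
{"op": "step_arm", "data": {
  "moves": [
    [0.1,0,4,0,0,0,1],
    [0,0,4,0,0,0,1],
    [0,0,3.4,0,0,0,1],
    [0,0,2,0,0,0,1],
    [0,0,1,0,0,0,1],
    [0,0,0,0,0,0,1],
    [0,0,0,0,0,0,0.6],
    [0,0,0,0,0,0,0.5],
    [0,0,0,0,0,0,0.3],
    [0,0,0,0,0,0,0.3],
    [0,0,0,0,0,0,0.3],
    [0,0,0,0,0,0,0.3],
    [0,0,-1,0,0,0,0.3],
    [0,0,-3,0,0,0,0.3],
    [0,0,-3,0,0,0,0.3],
    [0,0,-3,0,0,0,0.3]
  ]
}}

```text
clock: 5.48
eef_pos: [0.6223, -0.3169, 0.1187]
orientation: [-1.922, -2.483, 0.0]
wrist_force: [0.7, -1.4, -1.3]
grip_width: 0.0594
gripper_force: 44.8
```

```bash
python3 -c "
from h import *
to(448,10,None,112)
cv2.imwrite('pics/w1.png',np.hstack([bot.grab_frame(n)['image'] for n in ('side','wrist')])[:, :, :])
im=cv2.imread('pics/w1.png');cv2.imwrite('pics/w1.png',cv2.resize(im,(800,300)))"
```

```text
t 5.47 p [ 622.3 -316.9  118.7] yaw 104.5 tilt -1.0000 w 59.4mm F [ 0.7 -1.4 -1.3] grip 44.8 | shift cm [36.01 -8.69  0.05] turn -7.5
```

View pics/w1.png

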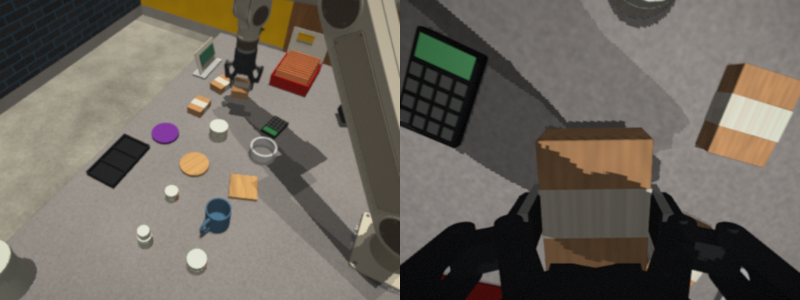

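Request:
{"op": "step_arm", "data": {
  "moves": [
    [2,-0.5,0,0,0,0,0.3],
    [4,-1,0,0,0,0,0.3],
    [4,-1,0,0,0,0,0.3],
    [4,-1,0,0,0,0,0.3],
    [4,-1,0,0,0,0,0.3],
    [4,-1,0,0,0,0,0.3],
    [4,-1,0,0,0,0,0.3],
    [4,-1,0,0,0,0,0.3],
    [4,-1,0,0,0,0,0.3],
    [2,-1.2,0,0,0,0,0.3],
    [0,0,2,0,0,-4,0.3],
    [0,0,2,0,0,-3.5,0.3],
    [0,0,0,0,0,0,0.3]
  ]
}}

```text
clock: 7.2
eef_pos: [0.4362, 0.0071, 0.0762]
orientation: [-1.754, -2.6, 0.005]
wrist_force: [-0.6, 1.1, -1.8]
grip_width: 0.0589
gripper_force: 44.7
```

```bash
python3 -c "
from h import *
to(448,10,33,112)
c=cloud(bot.grab_frame('top'));m=(abs(c[...,0]-.45)<.08)&(abs(c[...,1]-.01)<.08)&(c[...,2]>.01)&(c[...,2]<.025)
print(m.sum())"
```

```text
t 7.20 p [436.2   7.1  76.2] yaw 112.0 tilt -1.0000 w 58.9mm F [-0.6  1.1 -1.8] grip 44.7 | shift cm [-0.18  1.23  4.31] turn -0.0
244
```

Request:
{"op": "step_arm", "data": {
  "moves": [
    [-0.2,1.2,0,0,0,0,0.3],
    [0,0,2,0,0,0,0.3],
    [0,0,1.3,0,0,0,0.3],
    [0,0,0.5,0,0,0,0.3],
    [0,0,0.5,0,0,0,0.3],
    [0,0,0,0,0,0,0.3],
    [0,0,0,0,0,0,0.75],
    [0,0,0,0,0,0,0.9],
    [0,0,0,0,0,0,1],
    [0,0,0,0,0,0,1],
    [0,0,-2,0,0,0,1],
    [0,0,-4,0,0,0,1],
    [0,0,-4,0,0,0,1],
    [0,0,-4,0,0,0,1]
  ]
}}

```text
clock: 9.0
eef_pos: [0.4504, 0.0097, 0.1766]
orientation: [-1.756, -2.605, 0.0]
wrist_force: [1.4, -0.4, -0.6]
grip_width: 0.0856
gripper_force: 0.0
```

```bash
python3 -c "
from h import *
to(625,-153,None,112)"
```

```text
t 9.00 p [450.4   9.7 176.6] yaw 112.0 tilt -1.0000 w 85.6mm F [ 1.4 -0.4 -0.6] grip 0.0 | shift cm [-21.62  10.09  -0.  ] turn 0.0
```

Request:
{"op": "step_arm", "data": {
  "moves": [
    [-2.4,1.1,0,0,0,0,1],
    [-4.8,2.2,0,0,0,0,1],
    [-4.8,2.2,0,0,0,0,1],
    [-4.8,2.3,0,0,0,0,1],
    [-4.8,2.3,0,0,0,0,1],
    [0,0,2,0,0,10,1],
    [0,0,2,0,0,10,1],
    [0,0,2,0,0,2,1],
    [0,0,0,0,0,0,1]
  ]
}}

```text
clock: 10.12
eef_pos: [0.6236, -0.1524, 0.113]
orientation: [-2.218, -2.219, 0.004]
wrist_force: [1.1, -0.1, -0.2]
grip_width: 0.0855
gripper_force: 0.0
```

```bash
python3 -c "
from h import *
to(625,-153,38,90)
c=cloud(bot.grab_frame('side'))
m=(abs(c[...,0]-.45)<.07)&(abs(c[...,1]-.01)<.07)
for lo,hi in((.04,.056),(.01,.022)):
  q=c[m&(c[...,2]>lo)&(c[...,2]<hi)]; print(lo,cv2.minAreaRect((q[:,:2]*1000).astype(np.float32)),len(q))
"
```

```text
t 10.12 p [ 623.6 -152.4  113. ] yaw 90.0 tilt -1.0000 w 85.5mm F [ 1.1 -0.1 -0.2] grip 0.0 | shift cm [-0.07  0.18  7.5 ] turn 0.0
0.04 ((452.7317199707031, 10.109977722167969), (58.718544006347656, 86.58419036865234), 24.24736976623535) 711
0.01 ((450.18084716796875, 10.138252258300781), (90.74208068847656, 91.699462890625), 24.580093383789062) 428
```

Request:
{"op": "step_arm", "data": {
  "moves": [
    [0,0.2,3,0,0,0,1],
    [0,0,3,0,0,0,1],
    [0,0,1.5,0,0,0,1],
    [0,0,0,0,0,0,1],
    [0,0,0,0,0,0,0.7],
    [0,0,0,0,0,0,0.5],
    [0,0,0,0,0,0,0.4],
    [0,0,0,0,0,0,0.4],
    [0,0,0,0,0,0,0.4],
    [0,0,-1,0,0,0,0.4],
    [0,0,-3,0,0,0,0.4],
    [0,0,-2,0,0,0,0.4],
    [2,0,0,0,0,0,0.4],
    [4,0,0,0,0,0,0.4],
    [4,0,0,0,0,0,0.4],
    [4,0,0,0,0,0,0.4],
    [2,0,0,0,0,0,0.4],
    [0,0,0,0,0,0,0.4]
  ]
}}

```text
clock: 12.42
eef_pos: [0.6266, 0.0091, 0.0995]
orientation: [-2.217, -2.224, 0.002]
wrist_force: [0.3, -0.4, -1.3]
grip_width: 0.0644
gripper_force: 45.0
```

```bash
python3 -c "
from h import *
to(630,8,53,90)"
```

```text
t 12.43 p [626.6   9.1  99.5] yaw 90.2 tilt -1.0000 w 64.4mm F [ 0.3 -0.4 -1.3] grip 45.0 | shift cm [-0.11  0.35  4.65] turn 0.2
```

Request:
{"op": "step_arm", "data": {
  "moves": [
    [-0.1,0.3,2,0,0,0,0.4],
    [0,0,1.5,0,0,0,0.4],
    [0,0,0.7,0,0,0,0.4],
    [0,0,0.5,0,0,0,0.4],
    [0,0,0,0,0,0,0.4],
    [0,0,0,0,0,0,0.8],
    [0,0,0,0,0,0,1],
    [0,0,0,0,0,0,1],
    [0,0,-2,0,0,0,1],
    [0,0,-4,0,0,0,1],
    [0,0,-5,0,0,0,1],
    [0,0,-4,0,0,0,1],
    [0,0,0,0,0,0,1]
  ]
}}

```text
clock: 14.05
eef_pos: [0.6329, 0.0063, 0.2078]
orientation: [2.217, 2.217, 0.01]
wrist_force: [0.3, 0.0, -0.4]
grip_width: 0.0854
gripper_force: 0.0
```

```bash
cat > seg.py <<'E'
from h import *
import sys
def seg(cam,x,y,lo,hi,r=70):
    c=cloud(bot.grab_frame(cam))*1000
    q=c[(np.hypot(c[...,0]-x,c[...,1]-y)<r)&(c[...,2]>lo)&(c[...,2]<hi)]
    print(cam,len(q),"circle",np.round(cv2.minEnclosingCircle(q[:,:2].astype(np.float32))[0],1),"rect",np.round(cv2.minAreaRect(q[:,:2].astype(np.float32))[0],1),"zmed",np.median(q[:,2]).round(1)) if len(q)>10 else print(cam,len(q))
E
python3 -c "
from seg import *
to(451,304,None,90)
seg('side',630,8,60,85)
seg('side',630,8,10,24)"
```

```text
t 14.05 p [632.9   6.3 207.8] yaw 90.0 tilt -1.0000 w 85.4mm F [ 0.3  0.  -0.4] grip 0.0 | shift cm [ 29.77 -18.18  -0.16] turn 0.0
side 452 circle [629.9   3.4] rect [629.9   4.9] zmed 69.8
side 461 circle [632.3   9.1] rect [629.5  16.2] zmed 14.2
```

Request:
{"op": "step_arm", "data": {
  "moves": [
    [1.8,-1.1,0,0,0,0,1],
    [3.5,-2.1,0,0,0,0,1],
    [3.5,-2.1,0,0,0,0,1],
    [3.5,-2.1,0,0,0,0,1],
    [3.5,-2.1,0,0,0,0,1],
    [3.5,-2.1,0,0,0,0,1],
    [3.5,-2.1,0,0,0,0,1],
    [3.5,-2.1,0,0,0,0,1],
    [2.0,-1.3,0,0,0,0,1],
    [1.4,-1.1,2,0,0,0,1],
    [0,0,4,0,0,0,1],
    [0,0,4,0,0,0,1],
    [0,0,0,0,0,0,1]
  ]
}}

```text
clock: 15.78
eef_pos: [0.4436, 0.3014, 0.099]
orientation: [-2.218, -2.221, 0.017]
wrist_force: [-0.6, -0.1, -0.1]
grip_width: 0.0856
gripper_force: 0.0
```

```bash
python3 -c "
from seg import *
to(451,304,30,90)
seg('top',630,8,56,80)
seg('top',630,8,10,24)"
```

```text
t 15.78 p [443.6 301.4  99. ] yaw 90.1 tilt -0.9999 w 85.6mm F [-0.6 -0.1 -0.1] grip 0.0 | shift cm [0.3  0.8  6.89] turn 0.1
top 618 circle [626.6   3.6] rect [626.3   3.9] zmed 69.9
top 585 circle [629.2   7.8] rect [628.1   7.2] zmed 13.7
```

Request:
{"op": "step_arm", "data": {
  "moves": [
    [0.3,0.8,2,0,0,0,1],
    [0,0,3,0,0,0,1],
    [0,0,1.9,0,0,0,1],
    [0,0,0,0,0,0,1],
    [0,0,0,0,0,0,0.6],
    [0,0,0,0,0,0,0.4],
    [0,0,0,0,0,0,0.3],
    [0,0,0,0,0,0,0.3],
    [0,0,0,0,0,0,0.3],
    [0,0,0,0,0,0,0.3],
    [0,0,-1,0,0,0,0.3],
    [0,0,-4,0,0,0,0.3],
    [0,0,-4,0,0,0,0.3],
    [0,0,-3,0,0,0,0.3],
    [0,0,0,0,0,0,0.3]
  ]
}}

```text
clock: 17.75
eef_pos: [0.4579, 0.3073, 0.1574]
orientation: [2.22, 2.221, 0.01]
wrist_force: [0.4, 0.4, -0.7]
grip_width: 0.0524
gripper_force: 42.3
```

```bash
python3 -c "
from seg import *
to(628,4,102,90)
p=bot.sense()['eef_pos']*1000 if 0 else np.array(bot.sense()['eef_pos'])*1000
seg('top',450,302,10,60,50)
seg('side',p[0],p[1],p[2]-40,p[2]+25,33)"
```

```text
t 17.75 p [457.9 307.3 157.4] yaw 90.0 tilt -1.0000 w 52.4mm F [ 0.4  0.4 -0.7] grip 42.3 | shift cm [-30.35  16.98   5.53] turn 0.0
top 0
side 667 circle [457.8 314.3] rect [458.4 314.6] zmed 165.7
```

Request:
{"op": "step_arm", "data": {
  "moves": [
    [-1.8,1,0,0,0,0,0.3],
    [-3.5,2,0,0,0,0,0.3],
    [-3.5,2,0,0,0,0,0.3],
    [-3.5,2,0,0,0,0,0.3],
    [-3.5,2,0,0,0,0,0.3],
    [-3.5,2,0,0,0,0,0.3],
    [-3.5,2,0,0,0,0,0.3],
    [-3.5,2,0,0,0,0,0.3],
    [-2.4,1.3,0,0,0,0,0.3],
    [-1.6,0.7,0,0,0,0,0.3],
    [0,0,2,0,0,0,0.3],
    [0,0,0,0,0,0,0.3],
    [0,0,0,0,0,0,0.3]
  ]
}}

```text
clock: 19.48
eef_pos: [0.6259, 0.0034, 0.1342]
orientation: [-2.22, -2.222, 0.001]
wrist_force: [0.1, -0.3, -1.0]
grip_width: 0.0526
gripper_force: 42.3
```

```bash
python3 -c "
from seg import *
to(628,4,101,90)
im=bot.grab_frame('side')['image'];cv2.imwrite('pics/s2.png',cv2.resize(im[100:280,150:350],(600,540),interpolation=cv2.INTER_CUBIC))"
```

```text
t 19.48 p [625.9   3.4 134.2] yaw 90.0 tilt -1.0000 w 52.6mm F [ 0.1 -0.3 -1. ] grip 42.3 | shift cm [0.06 0.22 3.32] turn 0.0
```

View pics/s2.png

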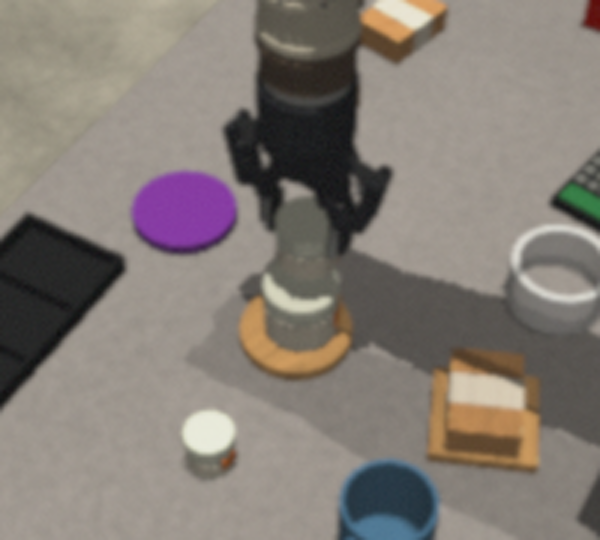

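The medium tub (300,235) hangs upright above the large tub on the round stand (300,305), and the carton lies squared up on its stand (485,405). Lowering now.

Request:
{"op": "step_arm", "data": {
  "moves": [
    [0,0.2,1,0,0,0,0.3],
    [0,0,1.3,0,0,0,0.3],
    [0,0,0.7,0,0,0,0.3],
    [0,0,0.4,0,0,0,0.3],
    [0,0,0,0,0,0,0.3],
    [0,0,0,0,0,0,0.6],
    [0,0,0,0,0,0,0.9],
    [0,0,0,0,0,0,1],
    [0,0,0,0,0,0,1],
    [0,0,-2,0,0,0,1],
    [0,0,-4,0,0,0,1],
    [0,0,-4,0,0,0,1],
    [0,0,0,0,0,0,1]
  ]
}}

```text
clock: 21.15
eef_pos: [0.6306, 0.0033, 0.2039]
orientation: [2.218, 2.218, 0.008]
wrist_force: [0.7, 0.4, 0.1]
grip_width: 0.0855
gripper_force: 0.0
```

```bash
python3 -c "
from seg import *
to(626,154,24,90)
seg('side',628,4,112,130,50)
seg('side',628,4,60,80)"
```

```text
t 21.15 p [630.6   3.3 203.9] yaw 90.0 tilt -1.0000 w 85.5mm F [0.7 0.4 0.1] grip 0.0 | shift cm [15.07 -0.59 17.99] turn 0.0
side 302 circle [6.278e+02 1.000e-01] rect [628.1   1.1] zmed 117.8
side 221 circle [629.5   5.8] rect [626.9  13.1] zmed 69.8
```

Request:
{"op": "step_arm", "data": {
  "moves": [
    [2,-0.1,0,0,0,0,1],
    [4,-0.1,0,0,0,0,1],
    [4,-0.2,0,0,0,0,1],
    [3.5,-0.2,0,0,0,0,1],
    [1.5,0,2,0,0,0,1],
    [0,0,4,0,0,0,1],
    [0,0,4,0,0,0,1],
    [0,0,2,0,0,0,1],
    [0,0,0,0,0,0,1],
    [0,0,0,0,0,0,1]
  ]
}}

```text
clock: 22.5
eef_pos: [0.6222, 0.1541, 0.0806]
orientation: [-2.22, -2.222, -0.0]
wrist_force: [0.0, 0.3, 0.0]
grip_width: 0.0857
gripper_force: 0.0
```

```bash
python3 -c "
from seg import *
to(626,154,24,90)
seg('top',628,4,112,130,50)
seg('side',628,4,112,130,50)"
```

```text
t 22.50 p [622.2 154.1  80.6] yaw 90.1 tilt -1.0000 w 85.7mm F [0.  0.3 0. ] grip 0.0 | shift cm [-0.01  0.38  5.66] turn 0.1
top 440 circle [ 6.253e+02 -6.000e-01] rect [ 6.253e+02 -6.000e-01] zmed 117.7
side 305 circle [ 6.259e+02 -2.000e-01] rect [627.8   1.5] zmed 117.9
```

Request:
{"op": "step_arm", "data": {
  "moves": [
    [0,0.3,2,0,0,0,1],
    [0,0,2.5,0,0,0,1],
    [0,0,1.1,0,0,0,1],
    [0,0,0,0,0,0,0.8],
    [0,0,0,0,0,0,0.5],
    [0,0,0,0,0,0,0.3],
    [0,0,0,0,0,0,0.2],
    [0,0,0,0,0,0,0.2],
    [0,0,0,0,0,0,0.2],
    [0,0,0,0,0,0,0.2],
    [0,0,0,0,0,0,0.2],
    [0,0,-1,0,0,0,0.2],
    [0,0,-4,0,0,0,0.2],
    [0,0,-5,0,0,0,0.2],
    [0,0,-5,0,0,0,0.2],
    [0,0,-2,0,0,0,0.2],
    [0,0,0,0,0,0,0.2]
  ]
}}

```text
clock: 24.72
eef_pos: [0.626, 0.1535, 0.1965]
orientation: [2.22, 2.22, 0.005]
wrist_force: [1.1, -0.4, -1.3]
grip_width: 0.0404
gripper_force: 40.6
```

```bash
python3 -c "
from seg import *
to(626,2,144,90)"
```

```text
t 24.73 p [626.  153.5 196.5] yaw 90.0 tilt -1.0000 w 40.4mm F [ 1.1 -0.4 -1.3] grip 40.6 | shift cm [-15.15  -0.03   5.24] turn 0.0
```

Request:
{"op": "step_arm", "data": {
  "moves": [
    [-2,0,0,0,0,0,0.2],
    [-4,0,0,0,0,0,0.2],
    [-4,0,0,0,0,0,0.2],
    [-3.5,0,0,0,0,0,0.2],
    [-1.6,0,0,0,0,0,0.2],
    [0,0,2,0,0,0,0.2],
    [0,0,0,0,0,0,0.2],
    [0,0,0,0,0,0,0.2]
  ]
}}

```text
clock: 25.72
eef_pos: [0.625, 0.0026, 0.1741]
orientation: [-2.22, -2.222, 0.001]
wrist_force: [0.5, 0.3, 0.7]
grip_width: 0.0405
gripper_force: 40.6
```

```bash
python3 -c "
from seg import *
to(626,2,143,90)
im=bot.grab_frame('side')['image'];cv2.imwrite('pics/s3.png',cv2.resize(im[100:280,150:350],(600,540),interpolation=cv2.INTER_CUBIC))"
```

```text
t 25.73 p [625.    2.6 174.1] yaw 90.0 tilt -1.0000 w 40.5mm F [0.5 0.3 0.7] grip 40.6 | shift cm [-0.06  0.1   3.11] turn 0.0
```

View pics/s3.png

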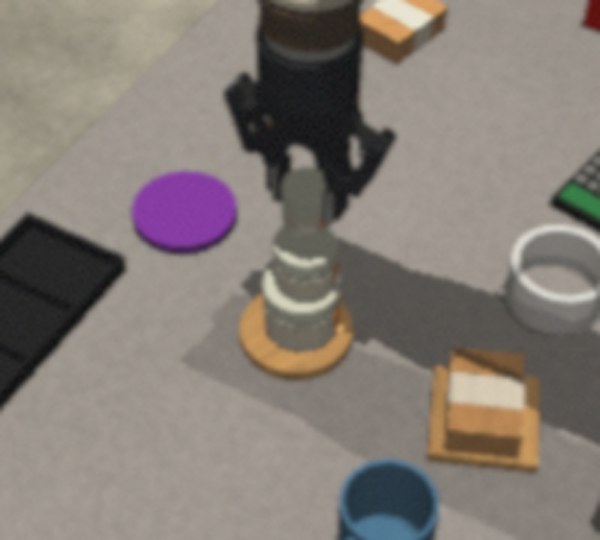

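The small tub (305,200) hangs centred over the large and medium tubs (300,290).

Request:
{"op": "step_arm", "data": {
  "moves": [
    [0,0.1,1,0,0,0,0.2],
    [0,0,1.1,0,0,0,0.2],
    [0,0,0.7,0,0,0,0.2],
    [0,0,0.3,0,0,0,0.2],
    [0,0,0,0,0,0,0.2],
    [0,0,0,0,0,0,0.5],
    [0,0,0,0,0,0,0.8],
    [0,0,0,0,0,0,1],
    [0,0,0,0,0,0,1],
    [0,0,0,0,0,0,1],
    [0,0,-2,0,0,0,1],
    [0,0,-4,0,0,0,1],
    [0,0,-4,0,0,0,1],
    [0,0,0,0,0,0,1]
  ]
}}

```text
clock: 27.52
eef_pos: [0.6284, 0.0023, 0.2478]
orientation: [2.217, 2.217, 0.01]
wrist_force: [0.5, -0.7, -0.8]
grip_width: 0.0856
gripper_force: 0.0
```

```bash
python3 -c "
from seg import *
to(608,317,22,90)
seg('side',628,4,152,175,50)
seg('side',608,317,64,84,40)"
```

```text
t 27.52 p [628.4   2.3 247.8] yaw 90.0 tilt -1.0000 w 85.6mm F [ 0.5 -0.7 -0.8] grip 0.0 | shift cm [31.47 -2.23 22.57] turn 0.0
side 195 circle [627.6   4. ] rect [627.2   3.3] zmed 157.7
side 210 circle [609.5 317.8] rect [609. 318.] zmed 70.9
```

Request:
{"op": "step_arm", "data": {
  "moves": [
    [2,-0.1,0,0,0,0,1],
    [4,-0.3,0,0,0,0,1],
    [4,-0.3,0,0,0,0,1],
    [4,-0.3,0,0,0,0,1],
    [4,-0.3,0,0,0,0,1],
    [4,-0.3,0,0,0,0,1],
    [4,-0.3,0,0,0,0,1],
    [3.5,-0.2,0,0,0,0,1],
    [2,0,2,0,0,0,1],
    [0,0,4,0,0,0,1],
    [0,0,4,0,0,0,1],
    [0,0,3,0,0,0,1],
    [0,0,0,0,0,0,1],
    [0,0,0,0,0,0,1]
  ]
}}

```text
clock: 29.38
eef_pos: [0.6052, 0.3173, 0.1134]
orientation: [2.221, 2.221, -0.0]
wrist_force: [-0.6, -0.3, 0.4]
grip_width: 0.0852
gripper_force: 0.0
```

```bash
python3 -c "
from seg import *
to(609,317,22,90)
seg('top',628,4,152,175,50)"
```

```text
t 29.38 p [605.2 317.3 113.4] yaw 90.0 tilt -1.0000 w 85.2mm F [-0.6 -0.3  0.4] grip 0.0 | shift cm [-0.03  0.38  9.14] turn -0.0
top 290 circle [624.1   2.3] rect [623.2   1.9] zmed 157.7
```

Request:
{"op": "step_arm", "data": {
  "moves": [
    [0,0.4,2,0,0,0,1],
    [0,0,3,0,0,0,1],
    [0,0,2.7,0,0,0,1],
    [0,0,1.4,0,0,0,1],
    [0,0,0,0,0,0,0.8],
    [0,0,0,0,0,0,0.5],
    [0,0,0,0,0,0,0.3],
    [0,0,0,0,0,0,0.2],
    [0,0,0,0,0,0,0.2],
    [0,0,0,0,0,0,0.2],
    [0,0,0,0,0,0,0.2],
    [0,0,0,0,0,0,0.2],
    [0,0,-1,0,0,0,0.2],
    [0,0,-4,0,0,0,0.2],
    [0,0,-4,0,0,0,0.2],
    [0,0,-4,0,0,0,0.2],
    [0,0,0,0,0,0,0.2]
  ]
}}

```text
clock: 31.55
eef_pos: [0.6113, 0.3184, 0.1573]
orientation: [2.219, 2.22, 0.013]
wrist_force: [0.7, -0.0, -0.5]
grip_width: 0.039
gripper_force: 40.4
```

```bash
python3 -c "
from seg import *
to(450,10,70,90)
seg('top',450,10,40,56,60)"
```

```text
t 31.55 p [611.3 318.4 157.3] yaw 90.0 tilt -1.0000 w 39.0mm F [ 0.7 -0.  -0.5] grip 40.4 | shift cm [-30.87 -16.2    8.49] turn 0.0
top 909 circle [450.1   9.5] rect [450.4   9.7] zmed 46.3
```

Request:
{"op": "step_arm", "data": {
  "moves": [
    [-1.7,-0.9,0,0,0,0,0.2],
    [-3.4,-1.8,0,0,0,0,0.2],
    [-3.4,-1.8,0,0,0,0,0.2],
    [-3.4,-1.8,0,0,0,0,0.2],
    [-3.4,-1.8,0,0,0,0,0.2],
    [-3.4,-1.8,0,0,0,0,0.2],
    [-3.4,-1.8,0,0,0,0,0.2],
    [-3.4,-1.8,0,0,0,0,0.2],
    [-3.4,-1.8,0,0,0,0,0.2],
    [-2,-0.9,0,0,0,0,0.2],
    [0,0,3,0,0,0,0.2],
    [0,0,3,0,0,0,0.2],
    [0,0,0,0,0,0,0.2],
    [0,0,0,0,0,0,0.2]
  ]
}}

```text
clock: 33.35
eef_pos: [0.447, 0.0083, 0.0923]
orientation: [-2.221, -2.221, 0.001]
wrist_force: [0.0, 0.0, -0.7]
grip_width: 0.0387
gripper_force: 40.4
```

```bash
python3 -c "
from seg import *
to(450,10,69,90)
im=bot.grab_frame('side')['image'];cv2.imwrite('pics/s4.png',cv2.resize(im[140:300,210:390],(600,533),interpolation=cv2.INTER_CUBIC))"
```

```text
t 33.35 p [447.    8.3  92.3] yaw 90.0 tilt -1.0000 w 38.7mm F [ 0.   0.  -0.7] grip 40.4 | shift cm [0.17 0.3  2.33] turn 0.0
```

View pics/s4.png

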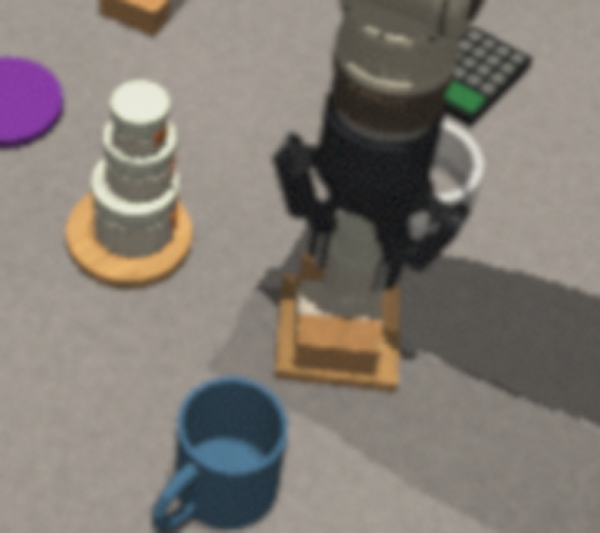

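The tubs stand stacked (140,170) and the bottle hangs above the carton (345,270). Lowering it now.

Request:
{"op": "step_arm", "data": {
  "moves": [
    [0.2,0.3,0.8,0,0,0,0.2],
    [0,0,0.7,0,0,0,0.2],
    [0,0,0.5,0,0,0,0.2],
    [0,0,0.3,0,0,0,0.2],
    [0,0,0,0,0,0,0.2],
    [0,0,0,0,0,0,0.5],
    [0,0,0,0,0,0,0.8],
    [0,0,0,0,0,0,1],
    [0,0,0,0,0,0,1],
    [0,0,0,0,0,0,1],
    [0,0,-2,0,0,0,1],
    [0,0,-4,0,0,0,1],
    [0,0,-4,0,0,0,1],
    [0,0,-3,0,0,0,1],
    [-3,-1,0,0,0,0,1],
    [-4,-2,0,0,0,0,1],
    [-4,-2,0,0,0,0,1],
    [-4,-2,0,0,0,0,1],
    [-4,-1,0,0,0,0,1],
    [0,0,0,0,0,0,1]
  ]
}}

```text
clock: 35.9
eef_pos: [0.3696, -0.1817, 0.1994]
orientation: [2.226, 2.216, -0.0]
wrist_force: [0.6, 0.1, 0.0]
grip_width: 0.0856
gripper_force: 0.0
```

```bash
python3 -c "
from seg import *
to(450,10,69,90)
for cam in ('top','side'):
  for a in ((450,10,110,128,45),(450,10,40,56,60),(450,10,10,24,65),(628,4,152,175,50),(628,4,112,130,50),(628,4,56,80),(628,4,10,24)): print(a[2],end=' ');seg(cam,*a)
im=bot.grab_frame('side')['image'];cv2.imwrite('pics/s5.png',cv2.resize(im[90:350,150:400],(577,600),interpolation=cv2.INTER_CUBIC))"
```

```text
t 35.90 p [ 369.6 -181.7  199.4] yaw 89.7 tilt -1.0000 w 85.6mm F [0.6 0.1 0. ] grip 0.0 | shift cm [19.22  7.94 13.03] turn -0.3
110 top 186 circle [449.3   9.6] rect [449.6   9.2] zmed 118.0
40 top 646 circle [450.3   9.5] rect [450.4   9.6] zmed 46.2
10 top 441 circle [447.5   9.6] rect [448.    8.8] zmed 13.8
152 top 291 circle [623.9   2.2] rect [623.2   1.9] zmed 157.7
112 top 143 circle [625.4  -0.8] rect [623.3  -4. ] zmed 117.6
56 top 136 circle [626.7   3.3] rect [624.8   3.9] zmed 69.6
10 top 584 circle [629.2   8.2] rect [628.2   7.2] zmed 13.8
110 side 156 circle [450.8  10. ] rect [451.1  10.6] zmed 117.6
40 side 439 circle [452.1  11.3] rect [452.2  10.8] zmed 46.3
10 side 435 circle [449.3   8.9] rect [449.8   9. ] zmed 14.3
152 side 194 circle [626.9   3.8] rect [626.9   3.9] zmed 157.7
112 side 139 circle [627.9   1.3] rect [624.9   6.2] zmed 118.6
56 side 239 circle [628.3   5.3] rect [626.1  13.2] zmed 69.2
10 side 464 circle [632.7   8.7] rect [629.1  17.3] zmed 14.3
```

View pics/s5.png

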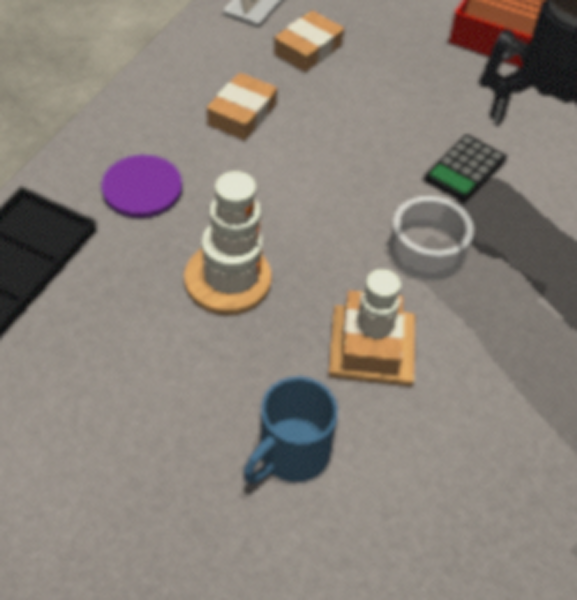

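Both displays are built: the tub stack is at (230,240) and the bottle stands on the carton at (380,320). Each pack measures within about 6 mm of centre, and the bystanders look untouched.

```bash
python3 -c "
from cell import bot
print(bot.job_done())"
```

```text
the job is handed in; nothing more can be done
None
```

Job handed in at about 36 s: both displays are built, each pack measured within about 6 mm of centre, and nothing was tipped; the hand-in call gave no verdict.

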